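# Unlatch and open the spare-parts chest

### The arm

A 7-joint arm with a two-finger parallel gripper is mounted at the origin on the work surface. World frame = base frame: x ahead of the robot, y to its left, z up, the work surface at z = 0. Lengths are in m, angles in rad, forces in N, time in s.
With the tool pointing down it reaches from about 0.425 to 0.875 m from the base axis. Payload 4.7 kg.
Tool frame: the origin (TCP) lies midway between the tips of the shut fingers; the grasp point (between the pads) lies 19 mm behind it; z points along the fingers, y is the direction in which the jaws open and shut (so a half turn about z gives the same grasp; the last joint's range is limited). The gripper opens to 87 mm and grips with 3 to 60 N. Pads are 19 mm wide; open, the fingers measure 117 mm over their backs; the gripper's body (75 mm by 190 mm) begins 51 mm behind the grasp point.
Start: joints at [1.275, 0.321, -0.07, 1.45, 0.023, 1.371, -0.057], TCP at [0.198, -0.619, 0.223] pointing down, gripper open.
Joint ranges: [-2.86, 2.86], [-0.3, 2.09], [-1.38, 1.24], [0.06, 2.45], [-1.56, 4.7], [0.09, 2.05], [-2.69, 2.69]. Speed limits (rad/s): [2.57, 2.57, 3.14, 3.14, 3.14, 3.14, 3.14].

### API

Orientations are given as a rotation vector (axis times angle).
In Python, from bench import monitor, eyes, order gives the robot as it stands. The module is installed in compiled form; this text tells all that it offers.
- The arm moves only by the shell command python3 -m pendant 'ROWS' [FORCE]. ROWS is JSON, a list of rows, each a list of 3 entries, a list of its own where there are three numbers: the turn, a rotation vector about the tool's x, y, z in degrees, then the shift along the tool's x, y, z in m, then the gripper command: -1 is fully open, 1 is shut, values between are in proportion. In form: [[[rx, ry, rz], [tx, ty, tz], hand], ...]. A call has 1 to 8 rows; each row shifts and turns the commanded pose from where the row before left it, along the tool's axes as they then stand; what a row does not reach is not made up. A row lasts 1/8 s, in which the tool goes at most 62.5 mm and 10.7 degrees, less where a joint would pass 70% of its speed; a pose out of reach is approached as far as the arm can. A call is refused whole if a number of a shift passes 0.0625 or a number of a turn 10.7, either way. A call with a gripper value outside its range is refused whole. The fingers move at their own pace and stop on an object; FORCE is the grip in N (left out, the last holds). Time passes only in rows, so rows that do not move let the fingers close. It gives the time, the measured TCP pose, the force and the opening at its end, in the units of the state.
- monitor.get_state(): the state, without advancing time (a new reading comes with each control period).
- eyes.get_image(name): name is "scene" or "top" or "wrist"; returns a dict with "color" (384x512x3 uint8, red, green, blue), "range_z" (384x512 float32, m along the optical axis (not along the pixel's ray), 0 where there is no reading), "fx", "fy", "cx", "cy" (pixels), "k1" (the pictures are not rectified: a ray, as slopes to the right and down, at radius r is drawn at 1 + k1 r^2 times it, then the intrinsics apply), "world_to_cam" (4x4, takes a point from world to camera coordinates). Camera axes: x right, y up, looking along -z (the intrinsics and any distortion apply to the point x, -y, -z); pixel columns grow to the right and rows downward; lengths in m; the calibration is good to about 2 mm. A picture is of the moment at which its call begins.
- order.close_job(): hands the job in, once; it reports no verdict.
The state is a dict: "time": time; "joint_positions": joint angles; "qd": joint speeds; "joint_torque": joint torques, N m; "position": TCP position; "tool_rot": TCP orientation; "ft_force": force on the tool from outside, world axes, zero at the start; "torque": the same for the moment, N m; "grip_width": opening from 0.0 (shut) to 1.0 (fully open).
Only numpy, scipy, OpenCV 4.12 (cv2) and the standard library are available. Lean on these libraries where they do the work, as an engineer would, in place of code of your own. Each camera call takes 0.05 s, during which the arm holds its last target.

### The job

Open the blue parts chest so that it can be restocked: swing the red keeper forward (off the deck's front edge) until it is well clear of the bolt, draw the bolt fully back by its yellow knob, then lift the lid by its black handle until it stands upright, and let go. Leave keeper and bolt open, and leave the parts lying around the chest where they are.

Things in the scene. Friction and masses are not known exactly. Their poses are not given: they have to be found in the camera images.
- chest: Blue-grey steel chest fixed to the bench, 230 (x) x 320 (y) x 100 (z) mm plus fittings. Origin: centre of its underside. Front faces -x, y runs to the left along the bolt, z up. Top, 100 mm up: a fixed front deck (x -115 to -35 mm) with keeper and bolt on the line x = -75 mm, and behind it the lid (x -35 to 115 mm). Two zinc bolt guides stand 30 mm above the deck at y = -76 and -150 mm.
- keeper (a joint): Red keeper, a flat bar 16 mm wide, reaching 119 mm from its upright pivot. 0 rad: it lies along the bolt line, its free end against the bolt's block, so the bolt cannot be drawn. It swings level, the free end going forward (chest -x), to a stop at 1.2 rad; from about 0.4 rad it is out of the bolt's way. Starts at 0 to 0.03, stays where left (1.3 N at the peg moves it).
- keeper_peg (a point): Centre, half-way up, of the keeper's upright red peg: 16 mm across, 50 mm tall (from 25 mm below this point, where the bar's top is, to 25 mm above). 165 mm above the bench, 65 mm from the pivot. With the keeper closed it lies at chest x = -75, y = 25 mm.
- keeper_pivot (a point): Point on the keeper's upright pivot axis at the height of the peg's centre: chest x = -75, y = 90 mm. Nothing solid at this height; the pivot ends 141 mm above the bench.
- bolt (a joint): Slide bolt, a steel rod 16 mm across with a 20 mm square block under its knob. 0 m: shut, its rod lying across the lid's tongue. It slides along chest +y (towards the keeper's pivot) to its stop at 0.060 m, fully back; the lid is free from 0.045 m on. About 3 N of friction; stays where it is left.
- bolt_knob (a point): Centre, half-way up, of the bolt's upright yellow knob: 18 mm across, 50 mm tall (from 25 mm below this point, where the block's top is, to 25 mm above). 167 mm above the bench. With the bolt shut it lies at chest x = -75, y = -40 mm.
- lid (a joint): Lid, 150 (x) x 314 (y) x 8 mm, 0.4 kg, with a zinc tongue that reaches forward over the deck and is held down by the rod of the shut bolt. 0 rad: shut, level. It opens upward about a stiff hinge along its left (chest +y) edge: 1.57 rad is upright, the stop is at 1.75 rad. It stays at any angle; about 8 N at the handle lifts it.
- lid_handle (a point): Middle of the lid's black handle: a level round bar, 14 mm across, along chest x, clear for 76 mm between its legs, centre 42 mm above the lid's upper face (150 mm above the bench when shut). Lid shut: at chest x = 30, y = -30 mm. As the lid opens it moves up and left in an arc of 192 mm radius about the hinge, staying on the lid's outer face.
- lid_hinge (a point): Point on the lid's hinge axis in line with the handle: chest x = 30, y = 155 mm, 100 mm above the bench. The axis runs along chest x.
- bearing_mid (a point): Bystander: red flanged bearing unit, 110 x 110 x 50 mm, loose on the bench near the chest. This point is 25 mm up.
- pulley_mid (a point): Bystander: dark steel two-groove belt pulley, 110 mm across, 56 mm tall, loose on the bench near the chest. This point is half-way up.
- carton_mid (a point): Bystander: cardboard carton, 90 x 110 x 70 mm, loose on the bench near the chest. This point is half-way up.

How it is judged:
By the outcome, as a careful person would: the job done as asked, in the order asked, and still so for the second after the job is handed in, with the robot touching nothing.
It also fails if it takes over 69 s, if anything falls off the work surface, if the arm or the gripper's body presses on something with over 40 N, if the wrist force passes 120 N, or if a joint passes its speed limit or range.

## Working session

There is one attempt and no reset: what is moved stays moved. The work goes in short steps, Python scripts to look and compute and a shell command to move; the robot and the scene stay as the last step left them, time stands still between calls to the robot, and variables do not carry over. Pictures are saved under pics/ and viewed, and the job is handed in when it is done.

```bash
mkdir -p pics; ls; cat > h.py <<'E'
import numpy as np, cv2
from bench import monitor, eyes, order
from scipy.spatial.transform import Rotation as R
def px2w(im,u,v,z=None,d=None):
    K=np.array([[im['fx'],0,im['cx']],[0,im['fy'],im['cy']],[0,0,1.]])
    p=np.array([(u-im['cx'])/im['fx'],(v-im['cy'])/im['fy']]); s=p.copy()
    for _ in range(20): s=p/(1+im['k1']*(s@s))
    T=np.linalg.inv(np.array(im['world_to_cam']))
    ray=T[:3,:3]@np.array([s[0],-s[1],-1.]); o=T[:3,3]
    t=d if z is None else (z-o[2])/ray[2]
    return o+t*ray
def w2px(im,P):
    c=(np.array(im['world_to_cam'])@np.append(P,1))[:3]; s=np.array([c[0],-c[1]])/-c[2]
    s=s*(1+im['k1']*(s@s)); return s*[im['fx'],im['fy']]+[im['cx'],im['cy']]
def save(im,n,box=None,k=1):
    c=im['color'][:,:,::-1]
    if box: c=c[box[1]:box[3],box[0]:box[2]]
    c=cv2.resize(np.ascontiguousarray(c),None,fx=k,fy=k,interpolation=cv2.INTER_CUBIC); cv2.imwrite('pics/'+n,c)
E
python3 - <<'E'
from h import *
s=monitor.get_state(); print(s)
for n in ['scene','top']:
    im=eyes.get_image(n); save(im,n+'0.png'); np.savez('/tmp/'+n+'0.npz',**im)
    print(n,im['fx'],im['k1'],np.linalg.inv(im['world_to_cam'])[:3,3])
E
```

```text
pics
{'time': 0.0, 'joint_positions': array([ 1.2751253 ,  0.32184364, -0.07010821,  1.45166442,  0.02262686,
        1.37080774, -0.05689129]), 'qd': array([-8.92405930e-04,  1.31879134e-03,  8.56685792e-05, -2.68953110e-04,
        1.67296291e-03,  1.17614658e-04,  1.03328880e-03]), 'joint_torque': array([ 7.71268951e-04, -4.91284561e+01, -4.03220225e-01, -3.12536144e+01,
       -6.37623598e-02,  4.37272363e-02,  1.62269348e-04]), 'position': array([ 0.19793435, -0.61854818,  0.22145362]), 'tool_rot': array([-3.10210089e+00, -4.84455758e-01,  6.49619573e-04]), 'ft_force': array([-0.04100963, -0.09672988,  0.58734872]), 'torque': array([0.0242196 , 0.02657995, 0.02745959]), 'grip_width': 0.997147433867024}
scene 495.65387125389145 -0.21202008805631764 [ 1.53864557 -0.43895162  1.32457599]
top 365.1188873549789 -0.020082225919305075 [ 0.51700331 -0.01607059  1.04103361]
```

View pics/scene0.png

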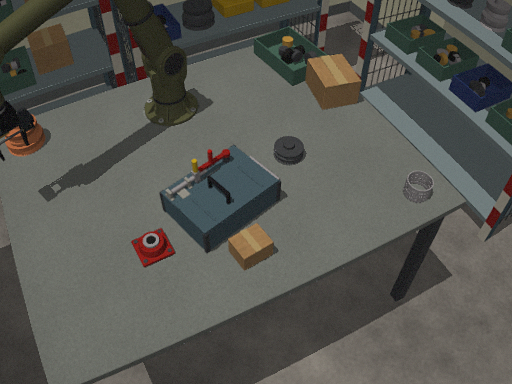

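View pics/top0.png

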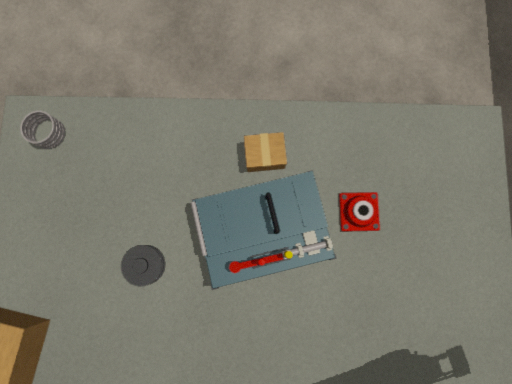

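The top view shows the chest at about (265,230). The keeper pivot is near (234,267), the peg near (262,262), the yellow knob near (289,255) and the handle near (272,213). The carton is at (265,151), the bearing at (360,211) and the pulley at (143,265). I'll enlarge the crop.

```bash
python3 - <<'E'
from h import *
im=dict(np.load('/tmp/top0.npz')); save(im,'top_c.png',(185,165,345,295),5)
im=dict(np.load('/tmp/scene0.npz')); save(im,'scene_c.png',(150,135,300,255),5)
E
```

```text
(no output)
```

View pics/top_c.png

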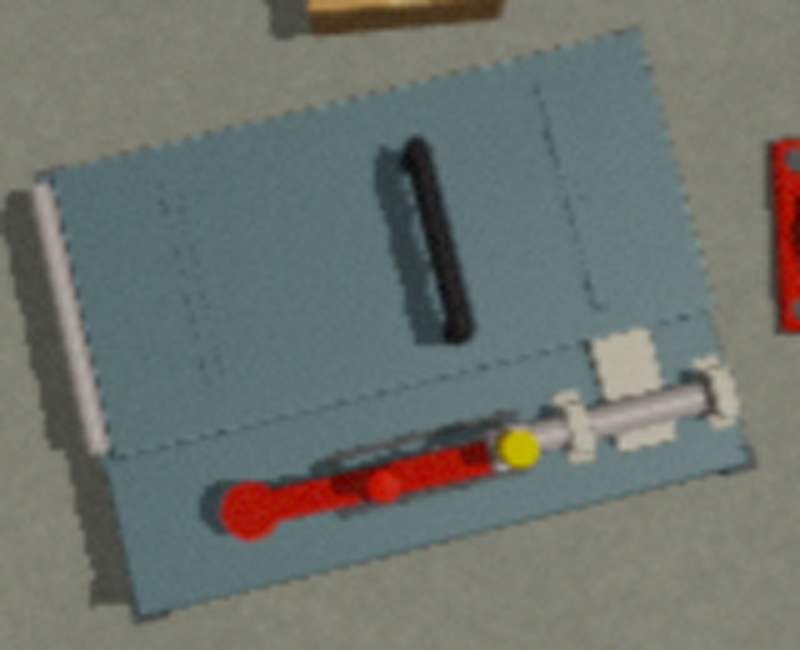

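View pics/scene_c.png

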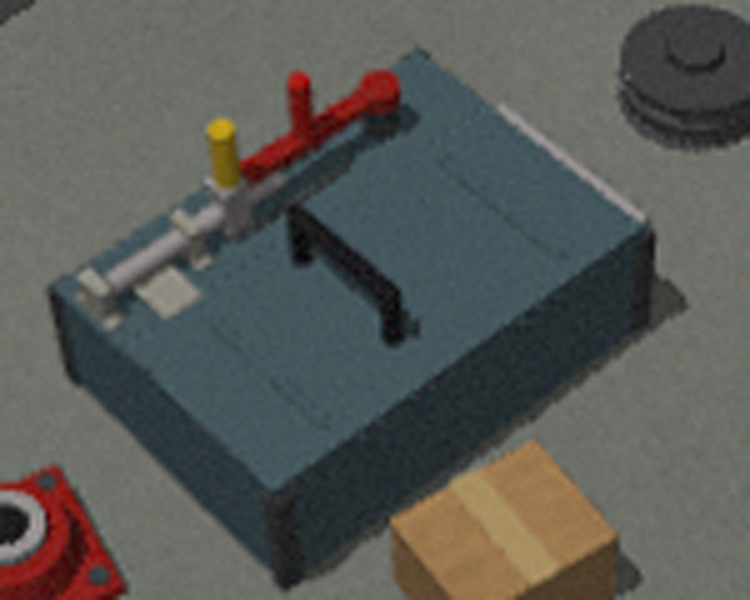

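```bash
python3 - <<'E'
from h import *
from scipy.optimize import least_squares
t=dict(np.load('/tmp/top0.npz')); s=dict(np.load('/tmp/scene0.npz'))
L={'fl':(-.115,.16,.1),'fr':(-.115,-.16,.1),'br':(.115,-.16,.1),'bl':(.115,.16,.1),'piv':(-.075,.09,.141),'peg':(-.075,.025,.19),'knob':(-.075,-.04,.192),'han':(.03,-.03,.155)}
T={'fl':(140,612),'fr':(752,464),'br':(638,30),'piv':(250,508),'peg':(383,485),'knob':(519,447),'han':(437,240)}
S={'fr':(53,287),'fl':(420,52),'br':(280,490),'bl':(650,226),'piv':(381,85),'peg':(299,78),'knob':(222,126),'han':(347,248)}
def f(p,full=False):
    r=[]
    c,sn=np.cos(p[2]),np.sin(p[2])
    for im,D,o in((t,T,(185,165)),(s,S,(150,135))):
        for k,(u,v) in D.items():
            x,y,z=L[k]; P=[p[0]+c*x-sn*y,p[1]+sn*x+c*y,z]
            e=w2px(im,P)-(np.array([u+.5,v+.5])/5-.5+o)
            r.append(e)
            if full: print(k,e.round(1))
    return np.ravel(r)
for st in(0,):
    q=least_squares(f,[.5,0,.2],loss='soft_l1'); print(q.x,q.cost); f(q.x,True)
    p=q.x; Rz=R.from_euler('z',p[2]).as_matrix()
    np.save('pose.npy',p)
    for k,v in dict(pivot=(-.075,.09,.165),peg=(-.075,.025,.165),knob=(-.075,-.04,.167),handle=(.03,-.03,.15),hinge=(.03,.155,.1)).items(): print(k,(Rz@v+[p[0],p[1],0]).round(4))
    for n,u,v,z in(('bearing',362,210,.05),('pulley',143,265,.056),('carton',266,150,.07)): print(n,px2w(t,u,v,z).round(3))
st=monitor.get_state(); M=R.from_rotvec(st['tool_rot']).as_matrix(); print(M.round(3),np.degrees(p[2]))
E
```

```text
[ 0.5606728  -0.03549583  0.26560611] 5.1660037008657405
fl [-0.7  1.4]
fr [-0.3 -0.1]
br [-1.2  0.5]
piv [-0.1  0.6]
peg [-0.3 -0.5]
knob [-0.   0.2]
han [ 0.1 -0.2]
fr [-0.2 -0.1]
fl [-0.2 -0.5]
br [-0.7  2.1]
bl [0.2 0.7]
piv [-0.4  0.3]
peg [0.3 0.8]
knob [-0.1  0.8]
han [-0.6  0.8]
pivot [0.4647 0.0317 0.165 ]
peg [ 0.4817 -0.0311  0.165 ]
knob [ 0.4988 -0.0938  0.167 ]
handle [ 0.5975 -0.0566  0.15  ]
hinge [0.5489 0.1219 0.1   ]
bearing [ 0.619 -0.307  0.05 ]
pulley [0.459 0.279 0.056]
carton [ 0.776 -0.041  0.07 ]
[[ 0.952  0.305 -0.001]
 [ 0.305 -0.952  0.002]
 [-0.    -0.002 -1.   ]] 15.218109106993035
```

The chest fit is good, within about 1 px, with a yaw of 15.2°. The jaws already lie nearly along chest y, and that suits all three grasps. I'm moving above the peg with the jaws partly closed.

```bash
python3 -m pendant '[[[0,0,2.5],[0.02,-0.023,-0.003],0.1],[[0,0,0],[0.04,-0.046,0],0.1],[[0,0,0],[0.04,-0.046,0],0.1],[[0,0,0],[0.04,-0.046,0],0.1],[[0,0,0],[0.04,-0.046,0],0.1],[[0,0,0],[0.04,-0.046,0],0.1],[[0,0,0],[0.04,-0.046,0],0.1],[[0,0,0],[0.04,-0.046,0],0.1]]' 15
cat >> h.py <<'E'
p=np.load('pose.npy'); C=R.from_euler('z',p[2]).as_matrix()
def c2w(v): return C@np.array(v)+[p[0],p[1],0]
def st(target=None):
    s=monitor.get_state(); M=R.from_rotvec(s['tool_rot']).as_matrix()
    g=s['position']-.019*M[:,2]; gc=C.T@(g-[p[0],p[1],0])
    print('t',s['time'],'tcp',s['position'].round(4),'grasp chest',gc.round(4),'F',s['ft_force'].round(1),'w',round(s['grip_width']*87,1),'q',s['joint_positions'].round(2))
    print('tool in chest',(C.T@M).round(3).tolist())
    if target is not None: print('shift tool axes to put grasp at target',(M.T@(c2w(target)-g)).round(4))
E
python3 -c "
from h import *
st((-.075,.025,.168))"
```

```text
time: 1.1
position: [0.396, -0.2048, 0.2254]
tool_rot: [3.113, 0.417, -0.0]
ft_force: [0.2, -0.4, -0.2]
grip_width: 0.451
t 1.1 tcp [ 0.396  -0.2048  0.2254] grasp chest [-0.2034 -0.1201  0.2444] F [ 0.2 -0.4 -0.2] w 39.3 q [ 0.89 -0.11 -0.43  1.91 -0.05  1.33 -0.84]
tool in chest [[1.0, 0.0, -0.0], [0.0, -1.0, -0.0], [-0.0, 0.0, -1.0]]
shift tool axes to put grasp at target [ 0.1284 -0.1451  0.0763]
```

```bash
python3 -m pendant '[[[0,0,0],[0.032,-0.036,0],0.1],[[0,0,0],[0.032,-0.036,0],0.1],[[0,0,0],[0.032,-0.036,0],0.1],[[0,0,0],[0.030,-0.035,0],0.1],[[0,0,0],[0,0,0],0.1],[[0,0,0],[0,0,0],0.1]]'
python3 - <<'E'
from h import *
st((-.075,.025,.168))
save(eyes.get_image('wrist'),'w1.png'); save(eyes.get_image('top'),'t1.png')
E
```

```text
time: 1.85
position: [0.4791, -0.0362, 0.2251]
tool_rot: [3.114, 0.417, -0.002]
ft_force: [-0.4, -0.4, -0.2]
grip_width: 0.452
t 1.85 tcp [ 0.4791 -0.0362  0.2251] grasp chest [-0.0789  0.0207  0.2441] F [-0.4 -0.4 -0.2] w 39.4 q [ 0.71 -0.02 -0.67  1.83 -0.01  1.33 -1.27]
tool in chest [[1.0, 0.0, -0.001], [0.0, -1.0, -0.0], [-0.001, 0.0, -1.0]]
shift tool axes to put grasp at target [ 0.004  -0.0043  0.0761]
```

View pics/w1.png

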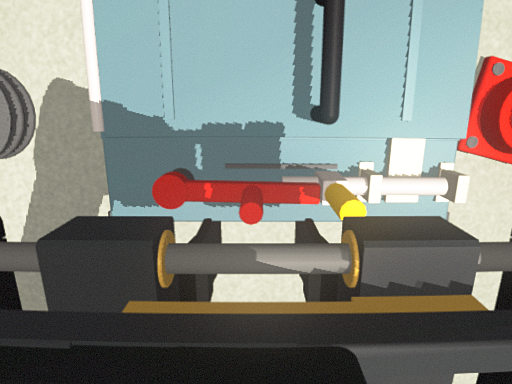

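The wrist view shows the peg at (251,208), just left of the midpoint between the fingers (about 260). That matches the computed 4 mm correction, so I'll descend and grip.

```bash
python3 -m pendant '[[[0,0,0],[0.004,-0.004,0.016],0.1],[[0,0,0],[0,0,0.02],0.1],[[0,0,0],[0,0,0.02],0.1],[[0,0,0],[0,0,0.02],0.1],[[0,0,0],[0,0,0],0.1],[[0,0,0],[0,0,0],1],[[0,0,0],[0,0,0],1],[[0,0,0],[0,0,0],1]]' 15
python3 - <<'E'
from h import *
st((-.075,.025,.168))
save(eyes.get_image('wrist'),'w2.png')
E
```

```text
time: 2.95
position: [0.4828, -0.0308, 0.1502]
tool_rot: [3.113, 0.417, 0.002]
ft_force: [0.5, 0.0, -0.1]
grip_width: 0.195
t 2.95 tcp [ 0.4828 -0.0308  0.1502] grasp chest [-0.0739  0.0249  0.1692] F [ 0.5  0.  -0.1] w 16.9 q [ 0.69  0.05 -0.69  1.93  0.04  1.17 -1.32]
tool in chest [[1.0, 0.0, 0.001], [0.0, -1.0, -0.001], [0.001, 0.001, -1.0]]
shift tool axes to put grasp at target [-0.0011 -0.0001  0.0012]
```

View pics/w2.png

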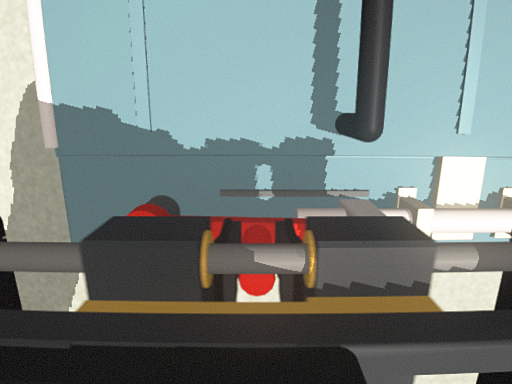

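The peg is held (16.9 mm). I'm swinging along the arc to about 0.8 rad.

```bash
python3 -m pendant '[[[0,0,0],[-0.0065,-0.0003,0],1],[[0,0,0],[-0.0064,-0.001,0],1],[[0,0,0],[-0.0063,-0.0016,0],1],[[0,0,0],[-0.0061,-0.0022,0],1],[[0,0,0],[-0.0059,-0.0029,0],1],[[0,0,0],[-0.0055,-0.0033,0],1],[[0,0,0],[-0.0052,-0.004,0],1],[[0,0,0],[-0.0047,-0.0044,0],1]]'
python3 -m pendant '[[[0,0,0],[0,0,0],1],[[0,0,0],[0,0,0],1]]'
python3 - <<'E'
from h import *
st((-.1216,.0447,.168))
save(eyes.get_image('top'),'t2.png',(185,165,345,295),5)
E
```

```text
time: 4.0
position: [0.4315, -0.0263, 0.15]
tool_rot: [3.111, 0.414, -0.002]
ft_force: [1.9, -7.2, 6.4]
grip_width: 0.183
time: 4.25
position: [0.4308, -0.026, 0.1499]
tool_rot: [3.111, 0.414, -0.005]
ft_force: [-1.6, -3.9, 9.3]
grip_width: 0.174
t 4.25 tcp [ 0.4308 -0.026   0.1499] grasp chest [-0.1228  0.0433  0.1689] F [-1.6 -3.9  9.3] w 15.1 q [ 0.71 -0.09 -0.68  2.03 -0.05  1.18 -1.25]
tool in chest [[1.0, -0.001, -0.003], [-0.001, -1.0, -0.002], [-0.003, 0.002, -1.0]]
shift tool axes to put grasp at target [ 0.0012 -0.0014  0.0009]
```

View pics/t2.png

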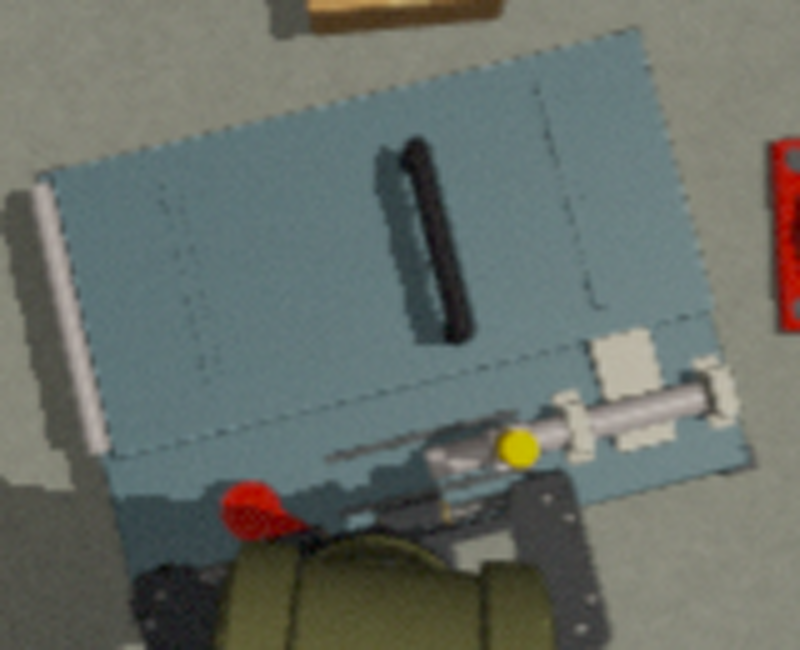

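The keeper has swung forward. Next I release it, rise and look.

```bash
python3 -m pendant '[[[0,0,0],[0,0,0],0.1],[[0,0,0],[0,0,0],0.1],[[0,0,0],[0,0,0],0.1],[[0,0,0],[0,0,-0.025],0.1],[[0,0,0],[0,0,-0.025],0.1],[[0,0,0],[0,0,-0.025],0.1],[[0,0,0],[0.025,0.042,0],0.1],[[0,0,0],[0.022,0.042,0],0.1]]'
python3 -m pendant '[[[0,0,0],[0,0,0],0.1],[[0,0,0],[0,0,0],0.1]]'
python3 - <<'E'
from h import *
st((-.075,-.040,.170))
save(eyes.get_image('wrist'),'w3.png')
save(eyes.get_image('scene'),'s3.png',(150,135,300,255),5)
E
```

```text
time: 5.3
position: [0.5005, -0.0931, 0.225]
tool_rot: [3.112, 0.419, 0.001]
ft_force: [-0.0, -0.1, -0.5]
grip_width: 0.45
time: 5.55
position: [0.499, -0.0917, 0.2238]
tool_rot: [-3.112, -0.418, 0.003]
ft_force: [0.1, -0.8, -0.6]
grip_width: 0.447
t 5.55 tcp [ 0.499  -0.0917  0.2238] grasp chest [-0.0742 -0.0381  0.2428] F [ 0.1 -0.8 -0.6] w 38.9 q [ 0.75  0.05 -0.64  1.78  0.03  1.33 -1.19]
tool in chest [[1.0, 0.001, -0.002], [0.001, -1.0, 0.002], [-0.002, -0.002, -1.0]]
shift tool axes to put grasp at target [-0.0007  0.002   0.0728]
```

View pics/w3.png

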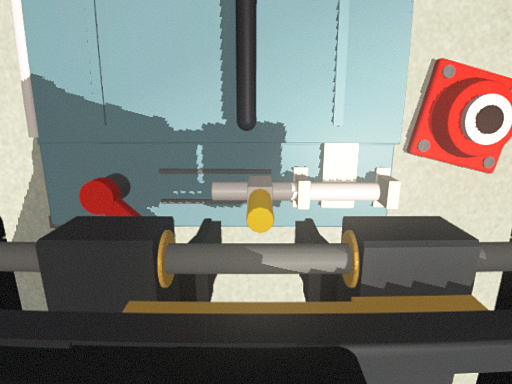

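View pics/s3.png

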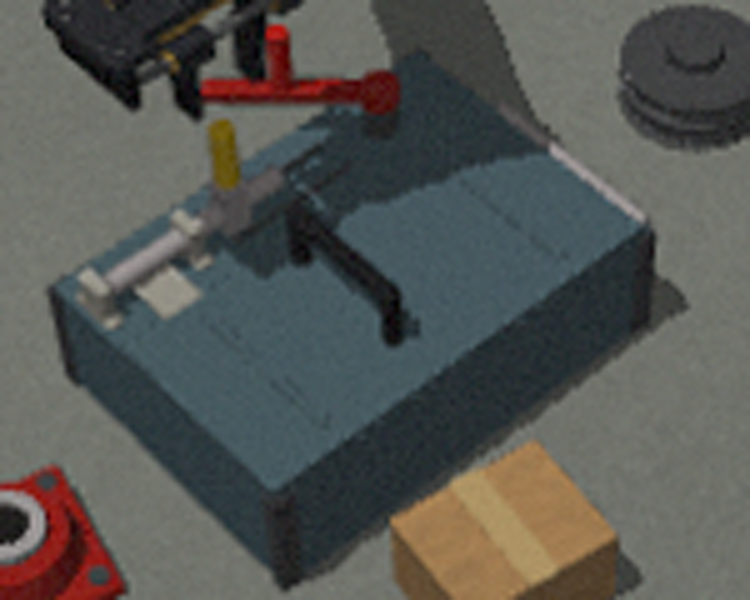

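The keeper is open at about 0.75 rad and stays there. The knob sits mid-jaw at (260,212), so I descend and grip it.

```bash
python3 -m pendant '[[[0,0,0],[-0.001,0.002,0.013],0.1],[[0,0,0],[0,0,0.02],0.1],[[0,0,0],[0,0,0.02],0.1],[[0,0,0],[0,0,0.02],0.1],[[0,0,0],[0,0,0],0.1],[[0,0,0],[0,0,0],1],[[0,0,0],[0,0,0],1],[[0,0,0],[0,0,0],1]]' 30
python3 - <<'E'
from h import *
st((-.075,.020,.170))
E
```

```text
time: 6.65
position: [0.4993, -0.0932, 0.1522]
tool_rot: [-3.112, -0.417, -0.0]
ft_force: [-1.5, 0.5, 4.2]
grip_width: 0.202
t 6.65 tcp [ 0.4993 -0.0932  0.1522] grasp chest [-0.0744 -0.0396  0.1712] F [-1.5  0.5  4.2] w 17.5 q [ 0.74  0.11 -0.64  1.87  0.07  1.19 -1.22]
tool in chest [[1.0, 0.001, 0.001], [0.001, -1.0, 0.002], [0.001, -0.002, -1.0]]
shift tool axes to put grasp at target [-0.0006 -0.0596  0.0014]
```

```bash
python3 -m pendant '[[[0,0,0],[0,-0.01,0],1],[[0,0,0],[0,-0.01,0],1],[[0,0,0],[0,-0.01,0],1],[[0,0,0],[0,-0.01,0],1],[[0,0,0],[0,-0.01,0],1],[[0,0,0],[0,-0.008,0],1],[[0,0,0],[0,-0.004,0],1],[[0,0,0],[0,0,0],1]]'
python3 - <<'E'
from h import *
st((-.075,.020,.170))
E
```

```text
time: 7.65
position: [0.4836, -0.0352, 0.1522]
tool_rot: [3.112, 0.417, 0.003]
ft_force: [2.0, -3.3, 5.4]
grip_width: 0.201
t 7.65 tcp [ 0.4836 -0.0352  0.1522] grasp chest [-0.0743  0.0206  0.1712] F [ 2.  -3.3  5.4] w 17.5 q [ 0.69  0.05 -0.69  1.92  0.04  1.18 -1.31]
tool in chest [[1.0, 0.001, 0.002], [0.001, -1.0, -0.002], [0.002, 0.002, -1.0]]
shift tool axes to put grasp at target [-0.0007  0.0006  0.0012]
```

```bash
python3 -m pendant '[[[0,0,0],[0,-0.002,0],1],[[0,0,0],[0,0,0],1],[[0,0,0],[0,0,0],1]]'
python3 -c "
from h import *
st()"
```

```text
time: 8.02
position: [0.4836, -0.0351, 0.1523]
tool_rot: [3.111, 0.415, 0.004]
ft_force: [4.1, -7.6, 3.9]
grip_width: 0.197
t 8.025 tcp [ 0.4836 -0.0351  0.1523] grasp chest [-0.0743  0.0207  0.1713] F [ 4.1 -7.6  3.9] w 17.1 q [ 0.69  0.05 -0.69  1.92  0.04  1.18 -1.32]
tool in chest [[1.0, -0.001, 0.002], [-0.001, -1.0, -0.004], [0.002, 0.004, -1.0]]
```

It's firmly at its stop: no motion, and the force is up. Next I release, rise and go over the handle.

```bash
python3 -m pendant '[[[0,0,0],[0,0.002,0],0.1],[[0,0,0],[0,0,0],0.1],[[0,0,0],[0,0,0],0.1],[[0,0,0],[0,0,-0.025],0.1],[[0,0,0],[0,0,-0.025],0.1],[[0,0,0],[0,0,-0.025],0.1],[[0,0,0],[0.052,0.025,0],0.1],[[0,0,0],[0.052,0.025,0],0.1]]'
python3 -m pendant '[[[0,0,0],[0,0,0],0.1],[[0,0,0],[0,0,0],0.1]]'
python3 - <<'E'
from h import *
st((.03,-.030,.150))
save(eyes.get_image('wrist'),'w4.png')
save(eyes.get_image('scene'),'s4.png',(150,135,300,255),5)
E
```

```text
time: 9.02
position: [0.5978, -0.0561, 0.2277]
tool_rot: [3.112, 0.416, 0.002]
ft_force: [0.8, -0.4, 1.4]
grip_width: 0.447
time: 9.28
position: [0.5956, -0.0548, 0.2255]
tool_rot: [-3.112, -0.419, 0.004]
ft_force: [0.1, 0.3, 0.0]
grip_width: 0.448
t 9.275 tcp [ 0.5956 -0.0548  0.2255] grasp chest [ 0.0287 -0.0278  0.2445] F [0.1 0.3 0. ] w 39.0 q [ 0.63  0.28 -0.7   1.56  0.18  1.37 -1.39]
tool in chest [[1.0, 0.002, -0.002], [0.002, -1.0, 0.002], [-0.002, -0.002, -1.0]]
shift tool axes to put grasp at target [0.0015 0.0024 0.0945]
```

View pics/w4.png

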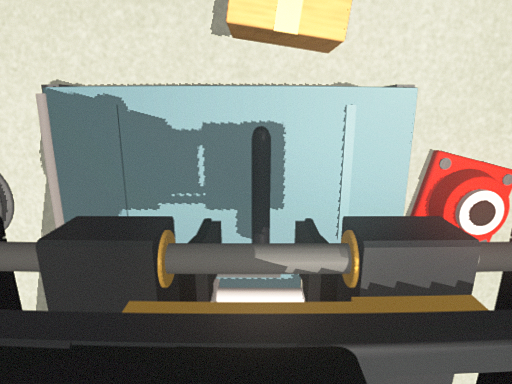

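View pics/s4.png

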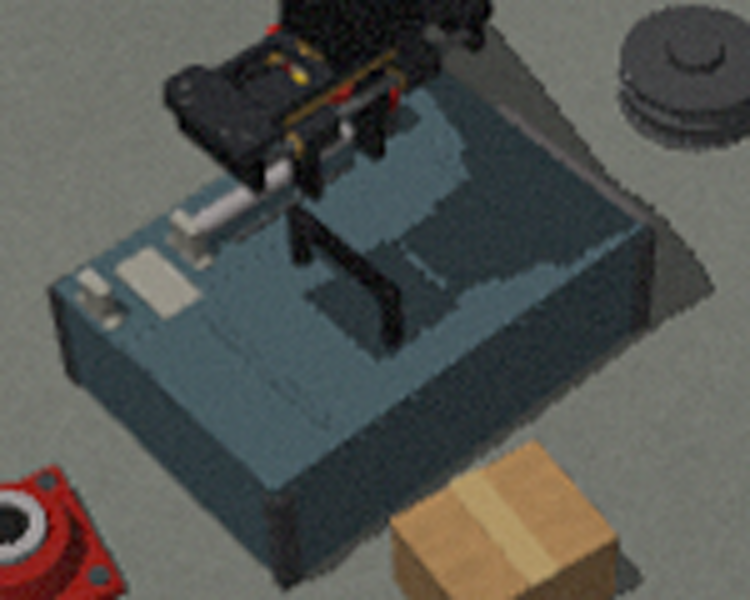

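The bolt is fully back and the tongue is uncovered, at about (155,275) in the crop. The handle bar is centred between the jaws at x≈261. I'll descend and grip.

```bash
python3 -m pendant '[[[0,0,0],[0.0015,0.0025,0.0145],0.1],[[0,0,0],[0,0,0.025],0.1],[[0,0,0],[0,0,0.025],0.1],[[0,0,0],[0,0,0.02],0.1],[[0,0,0],[0,0,0.01],0.1],[[0,0,0],[0,0,0],1],[[0,0,0],[0,0,0],1],[[0,0,0],[0,0,0],1]]' 45
python3 - <<'E'
from h import *
st((.03,-.030,.150))
save(eyes.get_image('wrist'),'w5.png')
# rows: theta steps, tool tilt phi=ratio*theta
hc=np.array([155,100.]);
def H(th): # chest y,z of handle
    r=np.array([-185,50.]); return hc+np.array([r[0]*np.cos(th)+r[1]*np.sin(th), -r[0]*np.sin(th)+r[1]*np.cos(th)])
N=40; end=1.62; P0=None
def pose(th,ph):
    # tool: x=chest x, y=-chest y tilted; rotation about chest x by -ph
    B=np.diag([1.,-1,-1]); M=R.from_euler('x',-ph).as_matrix()@B
    h=H(th); g=np.array([30,h[0],h[1]]); return M,g+19*M[:,2]
for n in range(1,N+1):
    a,b=[(k/N*end,k/N*np.radians(62)) for k in(n-1,n)]
    Ma,ta=pose(*a);Mb,tb=pose(*b)
    rot=np.degrees(R.from_matrix(Ma.T@Mb).as_rotvec()); sh=Ma.T@(tb-ta)
    print(n,rot.round(2),sh.round(1), (Mb.T@(tb-ta)).round(1))
E
```

```text
time: 10.38
position: [0.5991, -0.0577, 0.1329]
tool_rot: [-3.114, -0.417, -0.002]
ft_force: [-2.5, 8.1, 2.4]
grip_width: 0.194
t 10.375 tcp [ 0.5991 -0.0577  0.1329] grasp chest [ 0.0312 -0.0315  0.1519] F [-2.5  8.1  2.4] w 16.9 q [ 0.61  0.35 -0.68  1.67  0.23  1.2  -1.43]
tool in chest [[1.0, 0.0, 0.001], [0.0, -1.0, -0.0], [0.001, 0.0, -1.0]]
shift tool axes to put grasp at target [-0.0012 -0.0015  0.0019]
1 [-1.55  0.    0.  ] [ 0.  -1.7 -7.5] [ 0.  -1.5 -7.5]
2 [-1.55  0.    0.  ] [ 0.  -1.8 -7.4] [ 0.  -1.6 -7.5]
3 [-1.55  0.    0.  ] [ 0.  -1.9 -7.4] [ 0.  -1.7 -7.4]
4 [-1.55  0.    0.  ] [ 0.  -2.  -7.4] [ 0.  -1.8 -7.4]
5 [-1.55  0.    0.  ] [ 0.  -2.1 -7.3] [ 0.  -1.9 -7.4]
6 [-1.55  0.    0.  ] [ 0.  -2.2 -7.3] [ 0.  -2.  -7.3]
7 [-1.55  0.    0.  ] [ 0.  -2.3 -7.3] [ 0.  -2.1 -7.3]
8 [-1.55  0.    0.  ] [ 0.  -2.4 -7.2] [ 0.  -2.2 -7.3]
9 [-1.55  0.    0.  ] [ 0.  -2.4 -7.2] [ 0.  -2.3 -7.2]
10 [-1.55  0.    0.  ] [ 0.  -2.5 -7.1] [ 0.  -2.4 -7.2]
11 [-1.55  0.    0.  ] [ 0.  -2.6 -7.1] [ 0.  -2.4 -7.2]
12 [-1.55  0.    0.  ] [ 0.  -2.7 -7.1] [ 0.  -2.5 -7.1]
13 [-1.55 
[... 885 characters left out ...]
[ 0.  -4.  -6.3]
29 [-1.55  0.    0.  ] [ 0.  -4.2 -6.1] [ 0.  -4.1 -6.2]
30 [-1.55  0.    0.  ] [ 0.  -4.3 -6.1] [ 0.  -4.2 -6.2]
31 [-1.55  0.    0.  ] [ 0.  -4.4 -6. ] [ 0.  -4.2 -6.1]
32 [-1.55  0.    0.  ] [ 0.  -4.5 -5.9] [ 0.  -4.3 -6.1]
33 [-1.55  0.    0.  ] [ 0.  -4.6 -5.9] [ 0.  -4.4 -6. ]
34 [-1.55  0.    0.  ] [ 0.  -4.6 -5.8] [ 0.  -4.5 -5.9]
35 [-1.55  0.    0.  ] [ 0.  -4.7 -5.7] [ 0.  -4.6 -5.9]
36 [-1.55  0.    0.  ] [ 0.  -4.8 -5.7] [ 0.  -4.6 -5.8]
37 [-1.55  0.    0.  ] [ 0.  -4.9 -5.6] [ 0.  -4.7 -5.7]
38 [-1.55  0.    0.  ] [ 0.  -5.  -5.5] [ 0.  -4.8 -5.6]
39 [-1.55  0.    0.  ] [ 0.  -5.  -5.4] [ 0.  -4.9 -5.6]
40 [-1.55  0.    0.  ] [ 0.  -5.1 -5.4] [ 0.  -5.  -5.5]
```

View pics/w5.png

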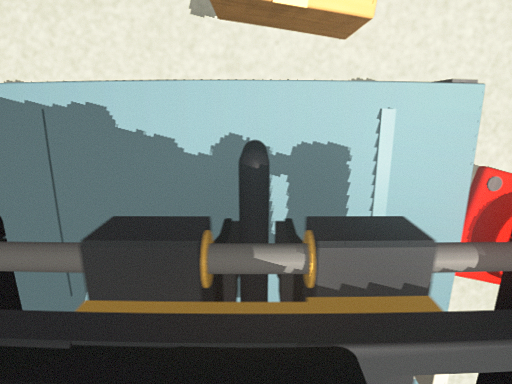

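```bash
python3 -m pendant '[[[0,0,0],[0,0,0],1],[[0,0,0],[0,0,0],1],[[-1.55,0,0],[0,-0.0016,-0.0075],1],[[-1.55,0,0],[0,-0.0017,-0.0075],1],[[-1.55,0,0],[0,-0.0018,-0.0074],1],[[-1.55,0,0],[0,-0.0019,-0.0074],1],[[-1.55,0,0],[0,-0.002,-0.0074],1]]' 45
cat >> h.py <<'E'
def lid():
    s=monitor.get_state(); M=R.from_rotvec(s['tool_rot']).as_matrix()
    gc=C.T@(s['position']-.019*M[:,2]-[p[0],p[1],0])*1000
    r=gc[1:]-[155,100]
    th=np.arctan2(r[1],-r[0])-np.arctan2(50,185)
    Mc=C.T@M; print('t',s['time'],'theta',th.round(3),'radius',np.hypot(*r).round(1),'x',gc[0].round(1),'tilt',np.degrees(np.arctan2(-Mc[1,2],-Mc[2,2])).round(1),'F',(C.T@s['ft_force']).round(1),'w',round(s['grip_width']*87,1),'q',s['joint_positions'].round(2))
E
python3 -c "
from h import *
lid()"
```

```text
time: 11.3
position: [0.596, -0.0464, 0.1665]
tool_rot: [2.982, 0.401, 0.028]
ft_force: [5.0, 3.2, -11.6]
grip_width: 0.147
t 11.3 theta 0.196 radius 192.2 x 31.2 tilt 7.7 F [  5.7   1.8 -11.6] w 12.8 q [ 0.53  0.28 -0.68  1.68  0.33  1.23 -1.54]
```

```bash
python3 -m pendant '[[[-1.55,0,0],[0,-0.0021,-0.0073],1],[[-1.55,0,0],[0,-0.0022,-0.0073],1],[[-1.55,0,0],[0,-0.0023,-0.0073],1],[[-1.55,0,0],[0,-0.0024,-0.0072],1],[[-1.55,0,0],[0,-0.0024,-0.0072],1],[[-1.55,0,0],[0,-0.0025,-0.0071],1],[[-1.55,0,0],[0,-0.0026,-0.0071],1],[[-1.55,0,0],[0,-0.0027,-0.0070],1]]'
python3 - <<'E'
from h import *
lid()
save(eyes.get_image('scene'),'s5.png',(100,85,350,275),3)
E
```

```text
time: 12.3
position: [0.5879, -0.0165, 0.2174]
tool_rot: [2.769, 0.373, 0.067]
ft_force: [6.4, 2.0, -12.7]
grip_width: 0.15
t 12.3 theta 0.514 radius 192.7 x 31.3 tilt 20.1 F [  6.7   0.3 -12.7] w 13.0 q [ 0.39  0.22 -0.71  1.69  0.51  1.34 -1.74]
```

View pics/s5.png

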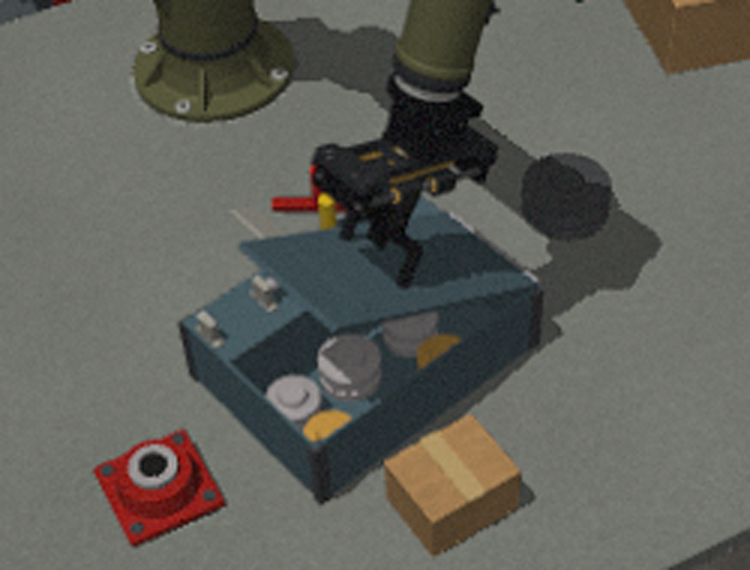

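The lid is following, at about 0.5 rad. I'll continue.

```bash
python3 -m pendant '[[[-1.55,0,0],[0,-0.0028,-0.0070],1],[[-1.55,0,0],[0,-0.0029,-0.0069],1],[[-1.55,0,0],[0,-0.0030,-0.0069],1],[[-1.55,0,0],[0,-0.0031,-0.0069],1],[[-1.55,0,0],[0,-0.0032,-0.0068],1],[[-1.55,0,0],[0,-0.0033,-0.0067],1],[[-1.55,0,0],[0,-0.0034,-0.0067],1],[[-1.55,0,0],[0,-0.0035,-0.0066],1]]'
python3 -c "
from h import *
lid()"
python3 -m pendant '[[[-1.55,0,0],[0,-0.0036,-0.0066],1],[[-1.55,0,0],[0,-0.0037,-0.0065],1],[[-1.55,0,0],[0,-0.0037,-0.0065],1],[[-1.55,0,0],[0,-0.0038,-0.0064],1],[[-1.55,0,0],[0,-0.0039,-0.0064],1],[[-1.55,0,0],[0,-0.0040,-0.0063],1]]'
python3 -c "
from h import *
lid()"
```

```text
time: 13.35
position: [0.5763, 0.0266, 0.2556]
tool_rot: [2.554, 0.342, 0.1]
ft_force: [8.0, -0.4, -13.1]
grip_width: 0.143
t 13.35 theta 0.828 radius 193.3 x 31.4 tilt 32.5 F [  7.6  -2.5 -13.1] w 12.4 q [ 0.21  0.23 -0.74  1.67  0.7   1.5  -1.96]
time: 14.1
position: [0.566, 0.0649, 0.2739]
tool_rot: [2.392, 0.318, 0.122]
ft_force: [6.5, -4.0, -10.1]
grip_width: 0.147
t 14.1 theta 1.063 radius 193.7 x 31.5 tilt 41.9 F [  5.2  -5.6 -10.1] w 12.8 q [ 0.05  0.29 -0.76  1.65  0.85  1.65 -2.12]
```

Joint 6 is heading for its limit, so I'll tilt less over the rest and recompute.

```bash
python3 - <<'E'
from h import *
a0=np.arctan2(50,185); Rr=193
def pose(th,ph):
    M=R.from_euler('x',-ph).as_matrix()@np.diag([1.,-1,-1])
    g=np.array([30,155-Rr*np.cos(th+a0),100+Rr*np.sin(th+a0)]); return M,g+19*M[:,2]
N=14
for n in range(1,N+1):
    (Ma,ta),(Mb,tb)=[pose(1.063+k/N*.54,np.radians(41.9+k/N*11)) for k in(n-1,n)]
    print(n,((Ma+Mb).T/2@(tb-ta)).round(1),np.degrees(R.from_matrix(Ma.T@Mb).as_rotvec()).round(2))
E
```

```text
1 [ 0.  -4.  -6.1] [-0.79  0.    0.  ]
2 [ 0.  -4.1 -6. ] [-0.79  0.    0.  ]
3 [ 0.  -4.3 -5.9] [-0.79  0.    0.  ]
4 [ 0.  -4.4 -5.8] [-0.79  0.    0.  ]
5 [ 0.  -4.6 -5.7] [-0.79  0.    0.  ]
6 [ 0.  -4.7 -5.5] [-0.79  0.    0.  ]
7 [ 0.  -4.9 -5.4] [-0.79  0.    0.  ]
8 [ 0.  -5.  -5.3] [-0.79  0.    0.  ]
9 [ 0.  -5.1 -5.1] [-0.79  0.    0.  ]
10 [ 0.  -5.2 -5. ] [-0.79  0.    0.  ]
11 [ 0.  -5.4 -4.9] [-0.79  0.    0.  ]
12 [ 0.  -5.5 -4.7] [-0.79  0.    0.  ]
13 [ 0.  -5.6 -4.6] [-0.79  0.    0.  ]
14 [ 0.  -5.7 -4.4] [-0.79  0.    0.  ]
```

```bash
python3 -m pendant '[[[-0.8,0,0],[0,-0.0040,-0.0061],1],[[-0.8,0,0],[0,-0.0041,-0.0060],1],[[-0.8,0,0],[0,-0.0043,-0.0059],1],[[-0.8,0,0],[0,-0.0044,-0.0058],1],[[-0.8,0,0],[0,-0.0046,-0.0057],1],[[-0.8,0,0],[0,-0.0047,-0.0055],1],[[-0.8,0,0],[0,-0.0049,-0.0054],1]]'
python3 - <<'E'
from h import *
lid()
save(eyes.get_image('scene'),'s6.png',(100,85,350,275),3)
E
```

```text
time: 14.98
position: [0.5532, 0.1124, 0.2822]
tool_rot: [2.293, 0.303, 0.134]
ft_force: [6.0, -5.9, -7.6]
grip_width: 0.144
t 14.975 theta 1.326 radius 195.0 x 31.6 tilt 47.7 F [ 4.2 -7.3 -7.6] w 12.5 q [-0.08  0.37 -0.77  1.61  0.92  1.79 -2.24]
```

View pics/s6.png

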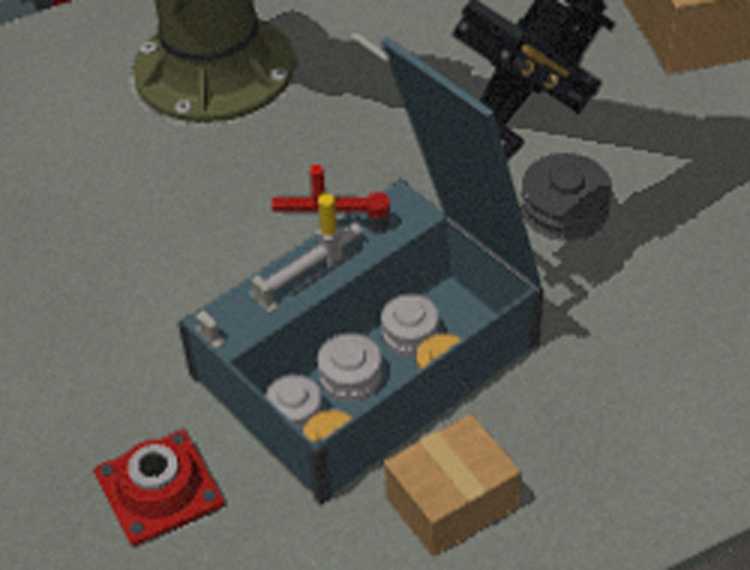

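```bash
python3 -m pendant '[[[-0.8,0,0],[0,-0.0050,-0.0053],1],[[-0.8,0,0],[0,-0.0052,-0.0051],1],[[-0.8,0,0],[0,-0.0053,-0.0050],1],[[-0.8,0,0],[0,-0.0054,-0.0048],1],[[-0.8,0,0],[0,-0.0055,-0.0046],1],[[-0.8,0,0],[0,-0.0056,-0.0044],1],[[-0.8,0,0],[0,-0.0057,-0.0042],1]]'
python3 - <<'E'
from h import *
lid()
im=eyes.get_image('scene');save(im,'s7.png',(100,85,350,275),3);np.savez('/tmp/s7.npz',**im)
im=eyes.get_image('top');save(im,'t7.png',(105,145,345,305),3);np.savez('/tmp/t7.npz',**im)
E
```

```text
time: 15.9
position: [0.5403, 0.1604, 0.2773]
tool_rot: [2.194, 0.287, 0.149]
ft_force: [4.6, -5.7, 1.8]
grip_width: 0.146
t 15.9 theta 1.589 radius 196.3 x 31.8 tilt 53.4 F [ 2.9 -6.7  1.8] w 12.7 q [-0.23  0.47 -0.76  1.56  0.99  1.92 -2.35]
```

View pics/s7.png

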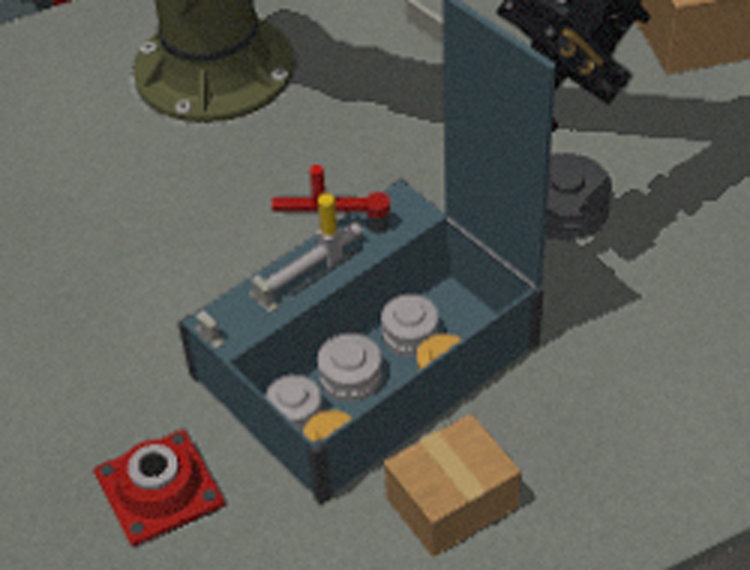

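View pics/t7.png

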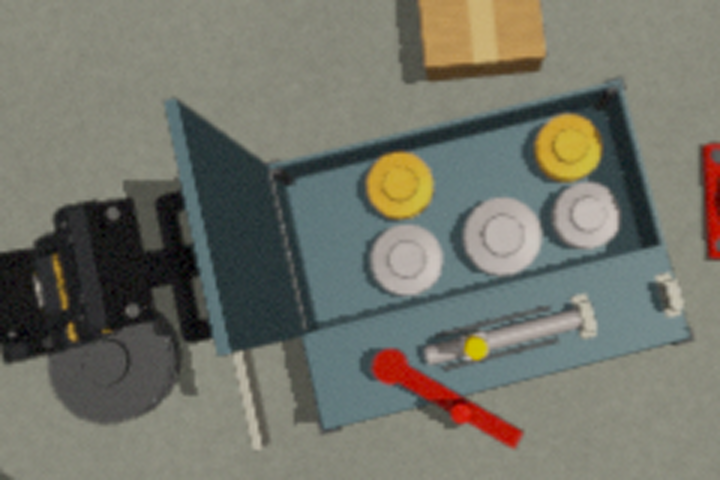

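```bash
python3 - <<'E'
from h import *
t=dict(np.load('/tmp/t7.npz'));s=dict(np.load('/tmp/s7.npz'))
for th in(1.45,1.52,1.57,1.62):
    for x in(-.035,.115):
        for o in (0,.008):
            P=c2w([x,.155-.312*np.cos(th)+o*np.sin(th),.1+.312*np.sin(th)+o*np.cos(th)])
            print(th,x,o,'top crop',((w2px(t,P)-[105,145])*3).round(0),'scene crop',((w2px(s,P)-[100,85])*3).round(0))
E
python3 -c "
import cv2
a=cv2.imread('pics/t7.png')[80:380,150:330];cv2.imwrite('pics/t7z.png',cv2.resize(a,None,fx=2,fy=2))"
```

```text
1.45 -0.035 0 top crop [299. 335.] scene crop [414.  16.]
1.45 -0.035 0.008 top crop [285. 339.] scene crop [420.  12.]
1.45 0.115 0 top crop [243.  83.] scene crop [522.  90.]
1.45 0.115 0.008 top crop [229.  86.] scene crop [528.  85.]
1.52 -0.035 0 top crop [261. 344.] scene crop [431.   5.]
1.52 -0.035 0.008 top crop [247. 348.] scene crop [437.   2.]
1.52 0.115 0 top crop [206.  91.] scene crop [539.  78.]
1.52 0.115 0.008 top crop [192.  95.] scene crop [545.  74.]
1.57 -0.035 0 top crop [234. 351.] scene crop [442.  -1.]
1.57 -0.035 0.008 top crop [220. 355.] scene crop [448.  -5.]
1.57 0.115 0 top crop [180.  98.] scene crop [550.  70.]
1.57 0.115 0.008 top crop [166. 101.] scene crop [556.  67.]
1.62 -0.035 0 top crop [207. 358.] scene crop [454.  -8.]
1.62 -0.035 0.008 top crop [194. 361.] scene crop [459. -11.]
1.62 0.115 0 top crop [154. 104.] scene crop [562.  63.]
1.62 0.115 0.008 top crop [141. 107.] scene crop [568.  60.]
```

View pics/t7z.png

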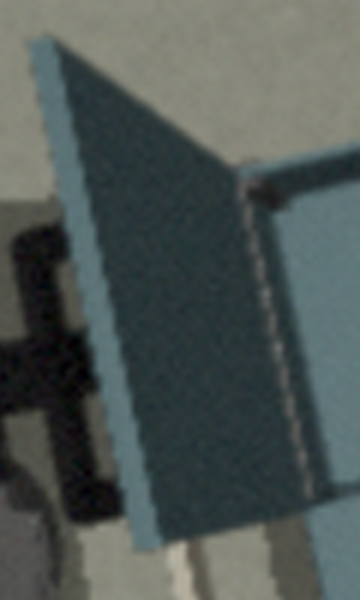

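The lid corners at (165,99), (178,99) and (217,354) in the top crop match a lid angle of about 1.57 rad. I'll give it a small nudge further, then release a little and back straight out along the tool axis.

```bash
python3 -m pendant '[[[0,0,0],[0,-0.0045,-0.0032],1],[[0,0,0],[0,0,0],1],[[0,0,0],[0,0,0],0.4],[[0,0,0],[0,0,0],0.4],[[0,0,0],[0,0,0],0.4],[[0,0,0],[0,0,0],0.4]]'
python3 -c "
from h import *
lid()"
```

```text
time: 16.75
position: [0.5365, 0.1692, 0.274]
tool_rot: [2.2, 0.295, 0.147]
ft_force: [0.3, -1.0, 0.7]
grip_width: 0.295
t 16.75 theta 1.64 radius 196.2 x 30.4 tilt 53.0 F [ 0.  -1.   0.7] w 25.7 q [-0.24  0.48 -0.77  1.56  0.98  1.92 -2.36]
```

```bash
python3 -m pendant '[[[0,0,0],[0,0,-0.01],0.4],[[0,0,0],[0,0,-0.015],0.4],[[0,0,0],[0,0,-0.02],0.4],[[0,0,0],[0,0,-0.02],0.4],[[0,0,0],[0,0,-0.02],0.4],[[0,0,0],[0,0,0],0.4]]'
python3 - <<'E'
from h import *
lid()
save(eyes.get_image('scene'),'s8.png',(100,65,350,255),3)
save(eyes.get_image('top'),'t8.png',(85,145,345,305),3)
E
```

```text
time: 17.5
position: [0.518, 0.2373, 0.3266]
tool_rot: [2.202, 0.297, 0.151]
ft_force: [-0.8, 0.7, 0.0]
grip_width: 0.298
t 17.5 theta 1.822 radius 273.5 x 30.4 tilt 52.9 F [-0.6  0.9  0. ] w 25.9 q [-0.43  0.49 -0.68  1.4   0.95  2.04 -2.32]
```

View pics/s8.png

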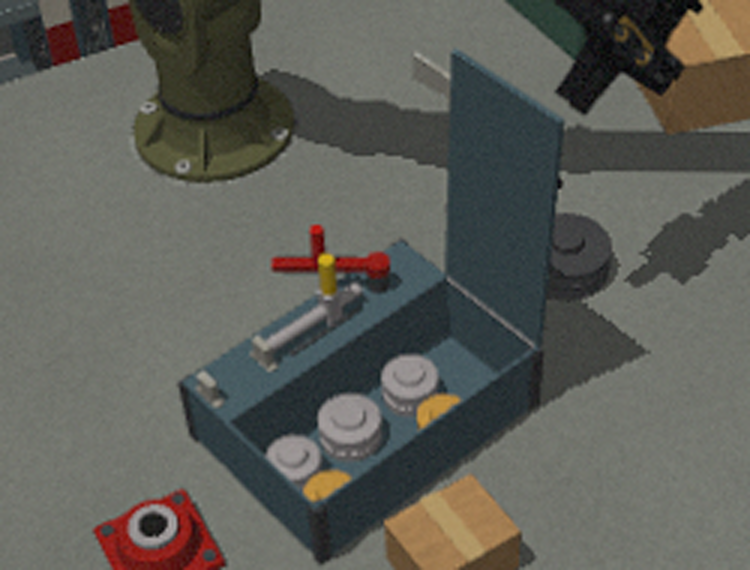

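View pics/t8.png

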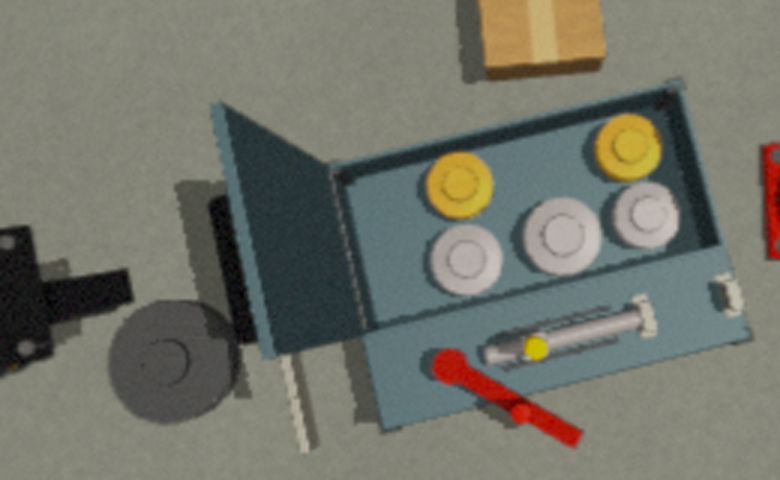

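The lid stands at about 1.60 rad with the gripper clear. Keeper, bolt and the bystanders are as they should be. Joint 6 is close to its limit, so I'll ease it off before handing in.

```bash
python3 -m pendant '[[[3,0,0],[0,-0.01,-0.005],0.4],[[3,0,0],[0,-0.01,-0.005],0.4],[[0,0,0],[0,0,0],0.4],[[0,0,0],[0,0,0],0.4]]'
python3 - <<'E'
from h import *
lid()
im=eyes.get_image('top');save(im,'t9.png',(45,125,405,305),2)
E
```

```text
time: 18.1
position: [0.5136, 0.2536, 0.3159]
tool_rot: [2.304, 0.308, 0.134]
ft_force: [0.7, -0.4, -0.9]
grip_width: 0.303
t 18.1 theta 1.888 radius 273.8 x 30.5 tilt 47.1 F [ 0.6 -0.5 -0.9] w 26.4 q [-0.4   0.48 -0.7   1.39  0.88  1.99 -2.33]
```

View pics/t9.png

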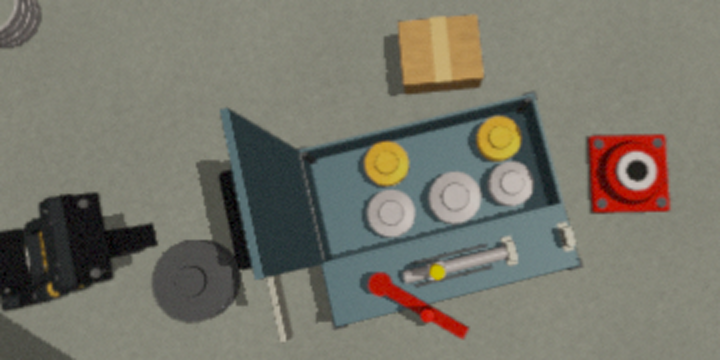

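The lid is upright, with its edge running from (225,110) to (260,275). The keeper is forward, the bolt is back, the bystanders are unmoved and the gripper is free.

```bash
python3 -c "
from bench import order
print(order.close_job())"
```

```text
the job is handed in; nothing more can be done
None
```

The chest is open and the job was handed in at about 18 s of the 69 s allowed; no verdict was reported.

- **Keeper:** I swung it forward by its peg to about 0.8 rad, well clear of the bolt, and it stayed there.
- **Bolt:** I drew it about 60 mm by the yellow knob. A further push at the end gave no movement and a higher force, so it is against its stop.
- **Lid:** I lifted it by the black handle and let go. It stands at about 1.60 rad in the top picture, just past upright.

The last top picture shows the keeper and bolt still open, and the carton, bearing and pulley where they started. The gripper is clear of everything, with force readings near zero.

- **Lid angle:** the arm's own position gave a slightly larger lid angle than the picture (1.64 against 1.60 rad). The handle's arc also came out at about 196 mm instead of 192 mm, probably from the bar sliding a little in the jaws and small errors in the chest pose I fitted.
- **Joint 6:** it came within 0.01 rad of its range limit (2.04 against 2.05) as I backed away. I eased it to 1.99 before handing in.

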